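# Fit the sharpening lap on the graver hone

### The job

Fit the sharpening lap on the graver hone: lower it squarely over the upright spindle and turn it under light pressure until the drive pin finds one of its slots and the lap sits fully home, flat on the drive plate; then let go of it. Never force it or let it crash down on the hone, and leave the two gravers and the glue bottle where they are.

Things in the scene. Friction and masses are not known exactly. Their poses are not given: they have to be found in the camera images.
- lap: Loose sharpening lap: steel disc 122 mm across, 10 mm thick, with a round aluminium hub 40 mm across in its middle; 0.4 to 0.6 kg. A 15.6 mm bore (lower mouth chamfered 2.5 mm) runs through disc and hub. Starts flat on the table, hub up. Origin: centre of the disc's underside, z up the bore; four radial drive slots through the disc lie on its +x, +y, -x, -y axes.
- hone: Graver hone, fixed to the table: grey housing 150 x 130 mm with a steel drive plate 96 mm across on top. A flat-topped drive pin, 6 mm in diameter, 7 mm high, stands on the plate 41 mm from the spindle axis. Plate, pin and spindle turn together stiffly (0.4 N m) and start at any angle, which is not measured. Origin: centre of the underside, below the spindle; z up; dial and switch on its -x side.
- hone_seat (a point): Point on the spindle axis at the drive plate's top face, 62 mm above the table: the lap's origin lies here when it is fully home. A lap whose slots miss the pin rides on it, about 7 mm too high; turned up to 45 degrees either way under light pressure (3 to 6 N), a slot meets the pin and it can go home. Harder pressing drags the plate along.
- graver_long: A graver, 104 mm long, steel blade and pale wooden mushroom handle 24 mm thick, lying on the table; a bystander. Origin: centre of its underside; the blade points along -y.
- graver_short: A graver, 91 mm long, darker wooden mushroom handle 23 mm thick, lying on the table; a bystander. Origin: centre of its underside; the blade points along -y.
- lap_top (a point): Centre of the hub's top face, 58 mm above the lap's origin; take the hub here from above (it rises 48 mm above the disc). Each drive slot of the lap is 8 mm wide (measured 41 mm from the axis) and runs from the hub out to 46 mm from the axis.
- spindle_tip (a point): Tip of the hone's upright steel spindle, 66 mm above hone_seat; the spindle is 14 mm in diameter, its last 5 mm tapered to 9 mm. 8 mm of it stand out of the hub when the lap is home.
- glue_bottle: A small white glue bottle with a blue pointed cap, 30 mm across and 90 mm high, standing on the table; a bystander. Origin: centre of its underside.
There are look-alikes about, which are no part of the job. Of the things shaped like the lap, the steel one is meant.

How it is judged:
By the outcome, as a careful person would: the job done as asked, in the order asked, and still so for the second after the job is handed in, with the robot touching nothing.
It also fails if it takes over 72 s, if anything falls off the work surface, if the arm or the gripper's body presses on something with over 40 N, if the wrist force passes 120 N, or if a joint passes its speed limit or range.

### The arm

A 6-joint arm with a two-finger parallel gripper is mounted at the origin on a cart in front of the work surface, level with it; the furniture and walls round the work are solid. World frame = base frame: x ahead of the robot, y to its left, z up, the work surface at z = 0. Lengths are in m, angles in rad, forces in N, time in s.
With the tool pointing down it reaches from about 0.375 to 0.975 m from the base axis. Payload 3.8 kg.
Tool frame: the origin (TCP) lies midway between the tips of the shut fingers; the grasp point (between the pads) lies 19 mm behind it; z points along the fingers, y is the line along which they close (so a half turn about z gives the same grasp; the last joint's range is limited). The gripper opens to 85 mm and grips with 20 to 120 N. Pads are 22 mm wide; open, the fingers measure 114 mm over their backs; the gripper's body (76 mm by 85 mm) begins 54 mm behind the grasp point. The pads swing forward as they close: fully open they stand 13 mm farther back than shut.
Start: joints at [-1.166, 0.264, 1.604, -0, 1.274, -0.037], TCP at [0.289, -0.61, 0.231] pointing down, gripper open.
Joint ranges: [-2.63, 2.63], [-0.94, 2.18], [0.31, 2.57], [-1.31, 4.45], [0, 2.66], [-2.55, 2.55]. Speed limits (rad/s): [2.57, 2.57, 3.14, 3.14, 3.14, 3.14].

### API

Orientations are given as a rotation vector (axis times angle).
In Python, from workcell import bot gives the robot as it stands.
- The arm moves only by the tool servo_tool, never from a script. Its argument "series" is a list of rows, each a list of 7 numbers: the shift along the world's x, y, z in units of 0.15 m (1.0 is 0.15 m), then the turn, a rotation vector about the world's x, y, z in units of 180 degrees (1.0 is 180 degrees), then the closure, from 0 (fully open) to 1 (shut). A call has 1 to 20 rows; each row is the pose to reach, as a shift and turn from the pose commanded when the call began, turning the shorter way round; what a row does not reach only later rows make up. A row lasts 1/10 s, in which the tool goes at most 50 mm and 8.59 degrees, less where a joint would pass 70% of its speed; a pose out of reach is approached as far as the arm can. A call with a number of a shift or a turn outside -1 to 1 is refused whole. A call with a gripper value outside its range is refused whole. The fingers move at their own pace and stop on an object; "newtons" is the grip in N (left out, the last holds). Time passes only in rows, so rows that repeat a pose let the fingers close. It gives the time, the measured TCP pose, the force, the opening and the grip force at its end, in the units of the state.
- bot.read_state(): the state, without advancing time (a new reading comes with each control period).
- bot.read_camera(name): name is "scene" or "top" or "wrist"; returns the picture (400x640x3 uint8, red, green, blue); there is no depth.
- bot.camera_info(name): a dict with "vertical_fov" (degrees; the focal length in pixels is half the picture's height over the tangent of half this angle, whatever the lens; pixels are square), "cx", "cy" (the principal point, pixels), "R" (3x3) and "t" (3): a world point X has camera coordinates R X + t. Camera axes: x right, y down, z forward; pixel columns grow to the right and rows downward; lengths in m; the calibration is good to about 2 mm. A picture is of the moment at which its call begins: read the wrist's pose just before it. camera_info takes no time and is no camera call; for the wrist camera it gives the pose at the moment of the call.
- bot.finish_job(): hands the job in; it is judged then, once.
Trained networks look in the newest picture that a camera, given by its name, has taken for a name from the list of things; names that differ only in an ending like _2 or _b are one class to them, and where a whole thing is asked for, a point or a joint stands for the part that bears it (a point fixed in the world has none). Each returns a list of dicts, best first, with "score" (0 to 1); they miss things now and then, are a little off and sometimes report something else, mostly with a low value. They report only what shows in the picture. A call takes as long as a camera call. They do not tell look-alikes from the thing itself.
- bot.recognise(target, camera): "box" ([left, top, right, bottom] as shares, 0 to 1, of the picture: columns of its width, rows of its height, round what is visible of it).
- bot.trace(target, camera): "mask" (400x640 bool, what is visible of it) and "box" ([left, top, right, bottom] as shares, 0 to 1, of the picture: columns of its width, rows of its height, round what is visible of it).
- bot.mark_of(target, camera): "at" ([row, column] as shares, 0 to 1, of the picture: columns of its width, rows of its height: a listed point, or the origin of a listed thing).
The state is a dict: "time": time; "q": joint angles; "joint_vel": joint speeds; "joint_torque": joint torques, N m; "tool_pos": TCP position; "tcp_rot": TCP orientation; "wrist_force": force on the tool from outside, world axes, zero at the start; "torque": the same for the moment, N m; "width": opening from 0.0 (shut) to 1.0 (fully open); "grip_force": force on a finger pad.
Only numpy, scipy, OpenCV 4.12 (cv2) and the standard library are available. Lean on these libraries where they do the work, as an engineer would, in place of code of your own. Each camera call takes 0.05 s, during which the arm holds its last target. There are 200 camera calls.

## Working session

There is one attempt and no reset: what is moved stays moved. The work goes in short steps, Python scripts to look and compute and a tool call to move; the robot and the scene stay as the last step left them, time stands still between calls to the robot, and variables do not carry over. Pictures are saved under pics/ and viewed, at most 10 in all, crops included, and the job is handed in when it is done.

Besides the shell and the picture viewer there is one more tool, called as name(argument=value, ...) on one line, values as JSON. servo_tool: Moves the arm, as the interface text tells. Shifts and turns lie within -1 to 1; 1 stands for 0.15 m of shift or 180 degrees of turn. Its arguments: {"type":"object","properties":{"series":{"type":"array","items":{"type":"array","items":{"type":"number"}}},"newtons":{"type":"number"}},"required":["series"]}

```bash
mkdir -p pics
cat > h.py <<'E'
import numpy as np, cv2
from workcell import bot
def cam(n):
    c=bot.camera_info(n); f=200/np.tan(np.radians(c["vertical_fov"])/2)
    return f,c["cx"],c["cy"],np.array(c["R"]),np.array(c["t"])
def ray(n,u,v,z):
    f,cx,cy,R,t=cam(n); o=-R.T@t; d=R.T@np.array([(u-cx)/f,(v-cy)/f,1]); return o+d*(z-o[2])/d[2]
def proj(n,X):
    f,cx,cy,R,t=cam(n); p=R@np.array(X)+t; return [cx+f*p[0]/p[2],cy+f*p[1]/p[2]]
def save(n,name):
    im=bot.read_camera(n); cv2.imwrite(f"pics/{name}.png",im[:,:,::-1]); return im
E
python3 - <<'E'
from h import *
for n in ["top","scene"]:
    save(n,n+"0")
    for k,z in [("lap",0),("lap_top",.058),("hone",0),("hone_seat",.062),("spindle_tip",.128),("glue_bottle",0),("graver_long",0),("graver_short",0)]:
        for r in bot.mark_of(k,n)[:4]:
            v,u=r["at"][0]*400,r["at"][1]*640
            print(n,k,round(r["score"],2),round(u),round(v),ray(n,u,v,z).round(3))
a=cv2.imread("pics/top0.png");b=cv2.imread("pics/scene0.png")
print(bot.read_state())
E
```

```text
top lap 0.88 432 222 [ 0.504 -0.363  0.   ]
top lap 0.55 290 230 [0.477 0.056 0.   ]
top lap_top 0.88 437 223 [ 0.496 -0.361  0.058]
top lap_top 0.83 285 227 [0.479 0.068 0.058]
top hone 0.81 213 219 [0.506 0.281 0.   ]
top hone_seat 0.9 210 218 [0.502 0.277 0.062]
top hone_seat 0.32 202 213 [0.515 0.301 0.062]
top spindle_tip 0.87 201 214 [0.506 0.286 0.128]
top spindle_tip 0.3 287 229 [0.469 0.059 0.128]
top glue_bottle 0.47 310 166 [ 0.67 -0.    0.  ]
top graver_long 0.43 266 165 [0.671 0.132 0.   ]
top graver_short 0.39 272 148 [0.724 0.115 0.   ]
scene lap 0.88 303 261 [0.49  0.069 0.   ]
scene lap 0.63 436 194 [ 0.515 -0.381  0.   ]
scene lap_top 0.67 438 184 [ 0.505 -0.365  0.058]
scene lap_top 0.66 308 250 [0.478 0.06  0.058]
scene hone 0.81 224 288 [0.508 0.277 0.   ]
scene hone_seat 0.95 219 271 [0.518 0.277 0.062]
scene spindle_tip 0.79 218 258 [0.508 0.276 0.128]
scene spindle_tip 0.74 222 287 [0.434 0.295 0.128]
scene glue_bottle 0.56 299 205 [ 0.663 -0.008  0.   ]
scene graver_long 0.4 252 221 [0.67  0.133 0.   ]
scene graver_long 0.18 247 205 [0.731 0.121 0.   ]
scene graver_short 0.66 246 207 [0.726 0.125 0.   ]
{'time': 0.9, 'q': array([-1.16589798e+00,  2.63885705e-01,  1.60399108e+00,  6.55441148e-06,
        1.27369827e+00, -3.68935194e-02]), 'joint_vel': array([-0.00044399, -0.00185896,  0.0021192 , -0.000863  ,  0.00095513,
       -0.00124749]), 'joint_torque': array([-1.13345573e-03, -5.15050972e+01, -3.67731500e+01, -3.91621950e-05,
        7.34513869e-04,  8.92179344e-06]), 'tool_pos': array([ 0.28860738, -0.61018955,  0.23129419]), 'tcp_rot': array([3.06524169e+00, 6.88328639e-01, 1.47343234e-05]), 'wrist_force': array([-0.58729674, -0.13094578, -0.75593056]), 'torque': array([-0.01766534,  0.01977433,  0.02854886]), 'grip_force': 0.0, 'width': 0.9972565498586831}
```

View pics/top0.png

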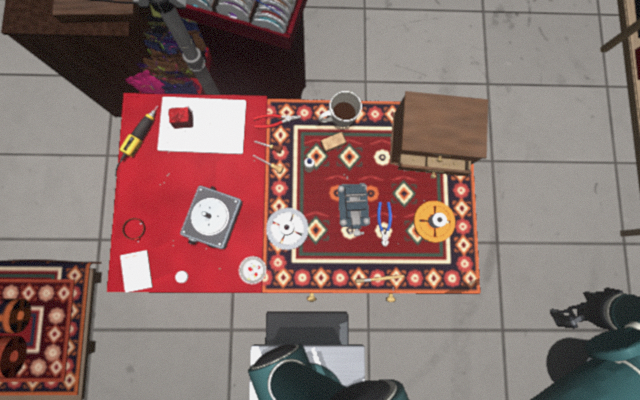

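View pics/scene0.png

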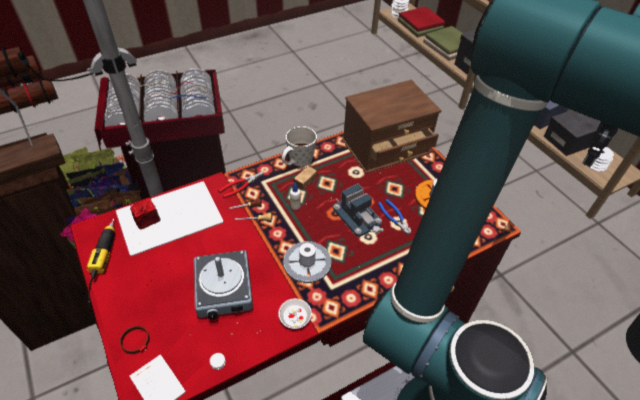

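Candidates for the lap in the top view are the steel disc at (288,228) and an orange/brass one at (435,222). The white bowl at (252,270) is not one. I choose the steel disc at about (0.478, 0.063), with the hone at about (0.507, 0.28). I'll go above it and check close up with the wrist camera.

servo_tool(series=[[0.08,0.3,0.2,0,0,0.03,0],[0.16,0.6,0.4,0,0,0.06,0],[0.25,0.9,0.5,0,0,0.1,0],[0.25,0.9,0.5,0,0,0.1,0]])

```text
time: 1.3
tool_pos: [0.3279, -0.4727, 0.3101]
tcp_rot: [2.913, 1.165, 0.004]
wrist_force: [0.3, -1.9, 0.4]
width: 1.001
grip_force: 0.0
```

servo_tool(series=[[0.08,0.3,0,0,0,0.03,0],[0.16,0.6,0,0,0,0.06,0],[0.25,0.9,0,0,0,0.1,0],[0.25,0.9,0,0,0,0.1,0]])

```text
time: 1.7
tool_pos: [0.3645, -0.3361, 0.3062]
tcp_rot: [-2.697, -1.609, -0.002]
wrist_force: [-1.2, -0.8, 0.1]
width: 1.002
grip_force: 0.0
```

servo_tool(series=[[0.08,0.3,0,0,0,0.03,0],[0.16,0.6,0,0,0,0.06,0],[0.25,0.9,0,0,0,0.1,0],[0.25,0.9,0,0,0,0.1,0]])

```text
time: 2.1
tool_pos: [0.4022, -0.2017, 0.3062]
tcp_rot: [-2.412, -2.012, -0.003]
wrist_force: [-0.5, -0.7, -0.7]
width: 0.999
grip_force: 0.0
```

servo_tool(series=[[0.08,0.3,0,0,0,0.03,0],[0.16,0.6,0,0,0,0.06,0],[0.25,0.9,0,0,0,0.1,0],[0.25,0.9,0,0,0,0.1,0]])

```text
time: 2.5
tool_pos: [0.4399, -0.0669, 0.3062]
tcp_rot: [-2.068, -2.364, -0.003]
wrist_force: [-0.3, -0.1, -0.2]
width: 1.0
grip_force: 0.0
```

servo_tool(series=[[0.08,0.3,0,0,0,0.03,0],[0.16,0.6,0,0,0,0.06,0],[0.25,0.9,0,0,0,0.1,0],[0.25,0.9,0,0,0,0.1,0],[0.25,0.9,0,0,0,0.1,0]])

```text
time: 3.0
tool_pos: [0.4766, 0.064, 0.3058]
tcp_rot: [1.683, 2.653, -0.003]
wrist_force: [0.5, -0.9, -0.8]
width: 1.001
grip_force: 0.0
```

Run:
```python
from h import *
s=bot.read_state(); print(s["time"],s["tool_pos"],s["tcp_rot"],s["q"],s["wrist_force"])
save("wrist","w1")
for k,z in [("lap",0),("lap_top",.058),("hone_seat",.062),("spindle_tip",.128)]:
    for r in bot.mark_of(k,"wrist")[:3]:
        v,u=r["at"][0]*400,r["at"][1]*640
        print(k,round(r["score"],2),round(u),round(v),ray("wrist",u,v,z).round(4))
```

```text
3.0 [0.47664188 0.06398022 0.30580652] [ 1.68255704  2.65297256 -0.00276072] [ 8.26722189e-02 -1.48582665e-01  1.90280826e+00 -1.45780574e-03
  1.38838538e+00 -3.57461020e-01] [ 0.52336668 -0.87526687 -0.76272278]
lap 0.8 228 388 [ 0.5032 -0.3735  0.    ]
lap 0.67 325 149 [0.479  0.0602 0.    ]
lap_top 0.86 326 158 [0.479  0.0615 0.058 ]
```

View pics/w1.png

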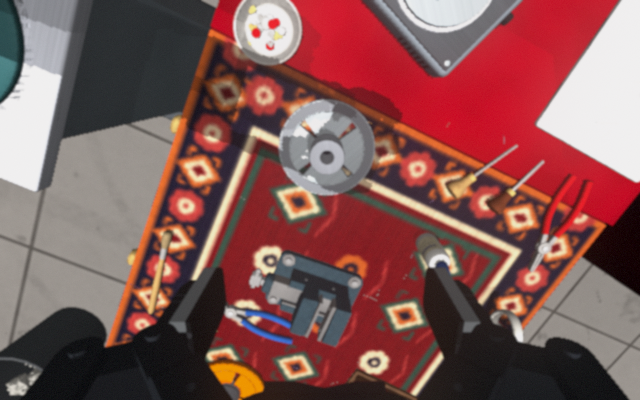

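The wrist view shows the steel lap at (326,152), with slots and a bare hub, so the choice holds. The orange one is at (232,380), and the gravers and bottle are on the right.

servo_tool(series=[[0.0,-0.01,-0.3,0,0,0,0],[0.01,-0.02,-0.6,0,0,0,0],[0.015,-0.02,-0.9,0,0,0,0],[0.015,-0.02,-1.0,0,0,0,0],[0.015,-0.02,-1.0,0,0,0,0],[0.015,-0.02,-1.0,0,0,0,0]])

```text
time: 3.85
tool_pos: [0.4788, 0.061, 0.1569]
tcp_rot: [1.683, 2.652, 0.0]
wrist_force: [0.3, -0.3, 0.4]
width: 0.999
grip_force: 0.0
```

Run:
```python
from h import *
s=bot.read_state(); print(s["time"],s["tool_pos"],s["tcp_rot"])
save("wrist","w2")
for k,z in [("lap",0),("lap_top",.058)]:
    for r in bot.mark_of(k,"wrist")[:3]:
        v,u=r["at"][0]*400,r["at"][1]*640
        print(k,round(r["score"],2),round(u),round(v),ray("wrist",u,v,z).round(4))
f,cx,cy,R,t=cam("wrist"); print("cam",-R.T@t, R[2])
for r in bot.trace("lap","wrist")[:1]:
    m=r["mask"].astype(np.uint8); c=max(cv2.findContours(m,0,2)[0],key=cv2.contourArea)
    g=np.array([ray("wrist",*p[0],.010)[:2] for p in c],np.float32); print("circle",cv2.minEnclosingCircle(g),cv2.fitEllipse(g))
```

```text
3.85 [0.47878562 0.06104553 0.15692008] [1.68254583e+00 2.65234523e+00 4.58689771e-04]
lap 0.7 323 175 [0.4786 0.0625 0.    ]
lap_top 0.59 326 196 [0.481 0.064 0.058]
cam [0.44359178 0.1367427  0.30034397] [ 0.14371087 -0.2937461  -0.94501874]
circle ((0.48184993863105774, 0.06397566944360733), 0.06147239729762077) ((0.48149430751800537, 0.06396383792161942), (0.12052636593580246, 0.12141764909029007), 42.63203048706055)
```

View pics/w2.png

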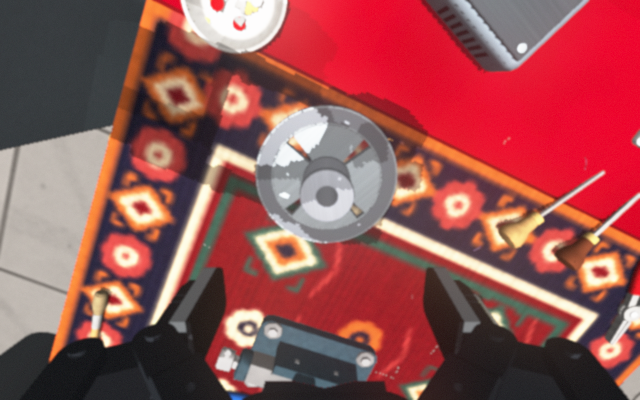

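The lap's centre is at about (0.481, 0.064), and its slots are at pixels (357,150), (295,147), (293,209) and (356,211). I'll descend and grip.

servo_tool(series=[[0.015,0.02,-0.25,0,0,0,0],[0.015,0.02,-0.5,0,0,0,0],[0.015,0.02,-0.7,0,0,0,0],[0.015,0.02,-0.85,0,0,0,0],[0.015,0.02,-0.9,0,0,0,0],[0.015,0.02,-0.9,0,0,0,0],[0.015,0.02,-0.9,0,0,0,0]])

```text
time: 4.75
tool_pos: [0.4822, 0.065, 0.0228]
tcp_rot: [1.679, 2.652, 0.003]
wrist_force: [0.5, 0.3, 0.1]
width: 0.999
grip_force: 0.0
```

servo_tool(series=[[0,0,0,0,0,0,0.3],[0,0,0,0,0,0,0.45],[0,0,0,0,0,0,0.6],[0,0,0,0,0,0,0.7],[0,0,0,0,0,0,0.8],[0,0,0,0,0,0,0.8],[0,0,0,0,0,0,0.8],[0,0,0,0,0,0,0.8]], newtons=60)

```text
time: 5.55
tool_pos: [0.4808, 0.0647, 0.0223]
tcp_rot: [1.68, 2.654, -0.0]
wrist_force: [-2.7, -0.6, 6.8]
width: 0.448
grip_force: 59.9
```

Run:
```python
from h import *
# slot angles from w2 view: camera pose of that moment
s=bot.read_state(); print(s["time"],s["tool_pos"],s["tcp_rot"],s["width"],s["grip_force"],s["q"],s["wrist_force"],s["torque"])
f,cx,cy,R,t=cam("wrist"); o=np.array([0.44359178,0.1367427,0.30034397])
P=[]
for u,v in [(357,150),(295,147),(293,209),(356,211)]:
    d=R.T@np.array([(u-cx)/f,(v-cy)/f,1]); p=(o+d*(.010-o[2])/d[2])[:2]-[.4815,.064]; print(np.hypot(*p),np.degrees(np.arctan2(p[1],p[0])))
```

```text
5.55 [0.48083097 0.06469947 0.02233882] [ 1.68029469e+00  2.65408964e+00 -1.49482703e-04] 0.4480435264440922 59.91591576486826 [ 8.26026043e-02  1.42371591e-01  2.18233362e+00 -3.70388090e-04
  8.16688015e-01 -3.59139574e-01] [-2.71352406 -0.55388593  6.75515624] [-0.14984298  0.5395153   0.01743284]
0.03500589824349235 70.33948409525787
0.03857861592063298 160.24426971069138
0.04154744735033044 -111.98874006601932
0.03947368119731887 -24.385269287870297
```

Gripped, with slots at about 68.5° + 90°k. Lifting, then moving partway for a look at the hone.

servo_tool(series=[[0,0,0.1,0,0,0,0.8],[0,0,0.3,0,0,0,0.8],[0,0,0.6,0,0,0,0.8],[0,0,0.9,0,0,0,0.8],[0,0,1.0,0,0,0,0.8]])

```text
time: 6.05
tool_pos: [0.4832, 0.0651, 0.1761]
tcp_rot: [1.677, 2.649, 0.007]
wrist_force: [1.7, 0.2, -2.8]
width: 0.448
grip_force: 61.6
```

servo_tool(series=[[0.03,0.2,0.2,0,0,0,0.8],[0.06,0.4,0.4,0,0,0,0.8],[0.1,0.6,0.6,0,0,0,0.8],[0.1,0.67,0.6,0,0,0,0.8],[0.1,0.67,0.6,0,0,0,0.8],[0.1,0.67,0.6,0,0,0,0.8],[0.1,0.67,0.6,0,0,0,0.8]])

```text
time: 6.75
tool_pos: [0.4941, 0.164, 0.2589]
tcp_rot: [-1.68, -2.651, 0.006]
wrist_force: [-1.0, -0.8, -4.0]
width: 0.446
grip_force: 61.7
```

Run:
```python
from h import *
s=bot.read_state(); print(s["time"],s["tool_pos"],s["tcp_rot"],s["width"],s["grip_force"],s["wrist_force"],s["torque"])
im=save("wrist","w3")
for k,z in [("hone_seat",.062),("spindle_tip",.128),("hone",0)]:
    for r in bot.mark_of(k,"wrist")[:3]:
        v,u=r["at"][0]*400,r["at"][1]*640
        print(k,round(r["score"],2),round(u),round(v),ray("wrist",u,v,z).round(4))
```

```text
6.75 [0.49411104 0.16399288 0.25887529] [-1.68034716 -2.65140246  0.00575861] 0.4462122993715562 61.740853395313025 [-0.99037779 -0.7875356  -4.00950102] [-0.00702975 -0.00489971  0.01535831]
hone_seat 0.84 395 62 [0.5107 0.2787 0.062 ]
hone_seat 0.48 439 237 [0.6379 0.1459 0.062 ]
spindle_tip 0.96 407 58 [0.5074 0.2776 0.128 ]
hone 0.66 380 62 [0.5064 0.2795 0.    ]
```

View pics/w3.png

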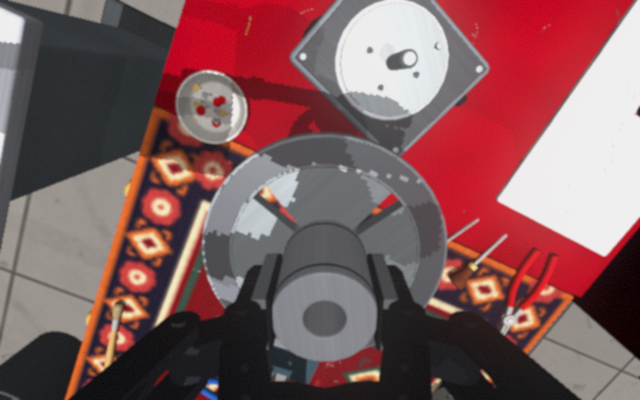

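The wrist view shows the lap held level, with its bore at (325,318). The spindle tip is at (407,58), and the pin is probably the bump at about (438,46). I'll check that with a crop and numbers.

Run:
```python
from h import *
s=bot.read_state()
im=cv2.imread("pics/w3.png")
cv2.imwrite("pics/w3c.png",cv2.resize(im[0:130,310:470],None,fx=4.5,fy=4.5,interpolation=cv2.INTER_CUBIC))
c=np.array([.508,.2785])
for z,pts in [(.062,[(370,49),(380,87),(415,88)]),(.069,[(438,46)])]:
    for u,v in pts:
        p=ray("wrist",u,v,z)[:2]-c; print(u,v,np.hypot(*p),np.degrees(np.arctan2(p[1],p[0])))
zt=s["tool_pos"][2]+.036
print("bore",ray("wrist",325,318,zt), s["tool_pos"])
for u,v in [(274,205),(381,214)]:
    p=ray("wrist",u,v,zt-.048)[:2]-s["tool_pos"][:2]; print("slot",np.hypot(*p),np.degrees(np.arctan2(p[1],p[0])))
```

```text
370 49 0.02201781475005625 177.25475578574427
380 87 0.023873653182525174 -86.30435329602285
415 88 0.033168302727449535 -18.882601955050916
438 46 0.04114822201653506 42.5542021156131
bore [0.49490534 0.16516185 0.29634353] [0.49516514 0.16446374 0.26034353]
slot 0.035965980873014385 156.71660506855343
slot 0.03482202196795655 65.31872522413818
```

View pics/w3c.png

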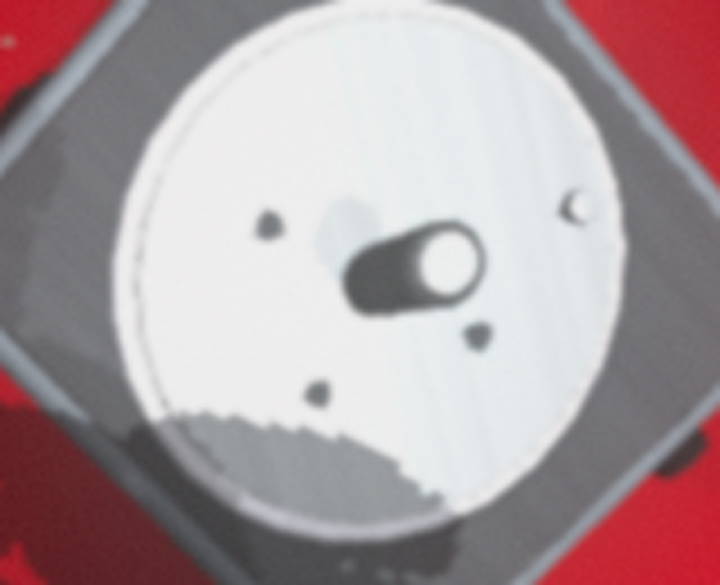

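The pin is confirmed at (438,46): radius 41 mm, angle about 42.5°. The slots are at about 67°, so a turn of −24.5° aligns them. I'll move over the spindle with a −19° pre-turn.

servo_tool(series=[[0.03,0.2,0,0,0,-0.03,0.8],[0.06,0.4,0,0,0,-0.06,0.8],[0.09,0.6,0,0,0,-0.09,0.8],[0.09,0.72,0,0,0,-0.105,0.8],[0.09,0.755,0,0,0,-0.105,0.8],[0.09,0.755,-0.1,0,0,-0.105,0.8],[0.09,0.755,-0.25,0,0,-0.105,0.8],[0.09,0.755,-0.4,0,0,-0.105,0.8],[0.09,0.755,-0.5,0,0,-0.105,0.8],[0.09,0.755,-0.5,0,0,-0.105,0.8],[0.09,0.755,-0.5,0,0,-0.105,0.8],[0.09,0.755,-0.5,0,0,-0.105,0.8]])

```text
time: 8.15
tool_pos: [0.5101, 0.2787, 0.1877]
tcp_rot: [2.093, 2.341, 0.003]
wrist_force: [-0.0, -0.4, -4.1]
width: 0.447
grip_force: 61.8
```

Run:
```python
from h import *
s=bot.read_state(); print(s["time"],s["tool_pos"],s["tcp_rot"],s["q"],s["wrist_force"],s["torque"])
z=s["tool_pos"][2]+.036
for n in ["wrist","top","scene"]:
    save(n,n+"4")
    for k,zz in [("lap_top",z),("lap",z-.058),("spindle_tip",.128)]:
        for r in bot.mark_of(k,n)[:2]:
            v,u=r["at"][0]*400,r["at"][1]*640
            print(n,k,round(r["score"],2),round(u),round(v),ray(n,u,v,zz).round(4))
a=cv2.imread("pics/scene4.png")[160:320,140:340]; cv2.imwrite("pics/s4c.png",cv2.resize(a,None,fx=3.5,fy=3.5,interpolation=cv2.INTER_CUBIC))
```

```text
8.15 [0.51009664 0.27869652 0.18768927] [2.09333307 2.34126528 0.00346834] [ 4.57230873e-01  1.17962770e-01  1.85874440e+00 -6.73934934e-05
  1.16247830e+00  3.45556635e-01] [-0.00837252 -0.43433545 -4.11575597] [-0.02687284 -0.02785063 -0.03430516]
wrist lap_top 0.55 326 321 [0.5107 0.2782 0.2237]
wrist lap 0.98 322 245 [0.5089 0.28   0.1657]
top lap_top 0.87 195 207 [0.5118 0.2773 0.2237]
top lap_top 0.81 439 222 [ 0.4823 -0.314   0.2237]
top lap 0.85 200 210 [0.5115 0.2806 0.1657]
top lap 0.73 433 221 [ 0.4908 -0.3166  0.1657]
top spindle_tip 0.61 204 213 [0.5079 0.2777 0.128 ]
scene lap_top 0.74 214 229 [0.5144 0.2684 0.2237]
scene lap_top 0.59 442 184 [ 0.3929 -0.2439  0.2237]
scene lap 0.95 438 194 [ 0.4098 -0.2587  0.1657]
scene lap 0.76 214 247 [0.514  0.2772 0.1657]
scene spindle_tip 0.79 219 259 [0.5046 0.275  0.128 ]
```

View pics/s4c.png

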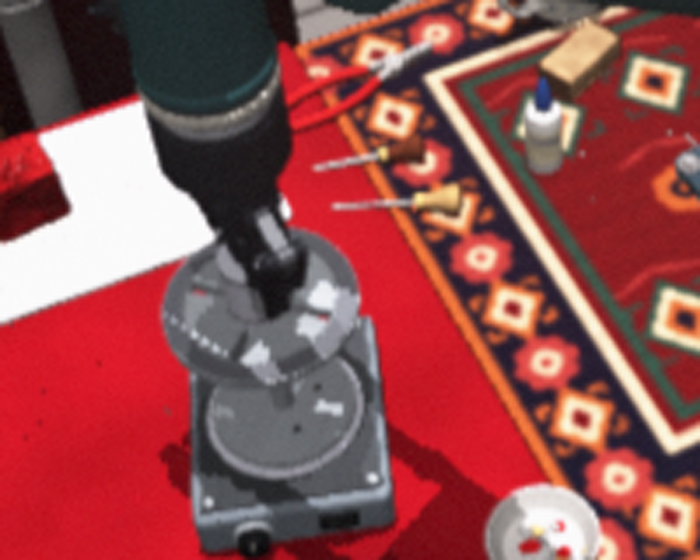

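The lap hangs level over the spindle, within about 2 mm. I'll nudge x by −2 mm and lower gently over the tip.

servo_tool(series=[[-0.013,0,-0.1,0,0,0,0.8],[-0.013,0,-0.18,0,0,0,0.8],[-0.013,0,-0.22,0,0,0,0.8],[-0.013,0,-0.24,0,0,0,0.8],[-0.013,0,-0.26,0,0,0,0.8],[-0.013,0,-0.28,0,0,0,0.8],[-0.013,0,-0.3,0,0,0,0.8],[-0.013,0,-0.32,0,0,0,0.8],[-0.013,0,-0.32,0,0,0,0.8],[-0.013,0,-0.32,0,0,0,0.8]])

```text
time: 9.75
tool_pos: [0.5072, 0.2786, 0.1383]
tcp_rot: [2.094, 2.342, 0.0]
wrist_force: [-0.7, 1.7, -4.3]
width: 0.447
grip_force: 61.8
```

servo_tool(series=[[0,0,-0.03,0,0,0,0.8],[0,0,-0.07,0,0,0,0.8],[0,0,-0.11,0,0,0,0.8],[0,0,-0.15,0,0,0,0.8],[0,0,-0.19,0,0,0,0.8],[0,0,-0.23,0,0,0,0.8],[0,0,-0.26,0,0,0,0.8],[0,0,-0.28,0,0,0,0.8],[0,0,-0.28,0,0,0,0.8],[0,0,-0.28,0,0,0,0.8]])

```text
time: 10.75
tool_pos: [0.5071, 0.2785, 0.0963]
tcp_rot: [-2.094, -2.342, 0.0]
wrist_force: [-0.2, 1.2, -4.6]
width: 0.444
grip_force: 61.8
```

Clean so far. Next are 1 mm steps down until contact with the pin.

servo_tool(series=[[0,0,-0.007,0,0,0,0.8],[0,0,-0.014,0,0,0,0.8],[0,0,-0.021,0,0,0,0.8],[0,0,-0.027,0,0,0,0.8],[0,0,-0.03,0,0,0,0.8],[0,0,-0.03,0,0,0,0.8]])

```text
time: 11.35
tool_pos: [0.5071, 0.2785, 0.0917]
tcp_rot: [-2.094, -2.342, 0.0]
wrist_force: [0.2, 0.6, -3.4]
width: 0.448
grip_force: 61.8
```

servo_tool(series=[[0,0,-0.004,0,0,0,0.8],[0,0,-0.004,0,0,0,0.8],[0,0,-0.004,0,0,0,0.8]])

```text
time: 11.65
tool_pos: [0.5073, 0.2786, 0.0913]
tcp_rot: [2.094, 2.342, 0.0]
wrist_force: [-0.3, 0.2, -4.2]
width: 0.449
grip_force: 62.0
```

servo_tool(series=[[0,0,-0.004,0,0,0,0.8],[0,0,-0.004,0,0,0,0.8],[0,0,-0.004,0,0,0,0.8]])

```text
time: 11.95
tool_pos: [0.5073, 0.2786, 0.091]
tcp_rot: [2.094, 2.342, 0.001]
wrist_force: [-0.8, -1.1, -0.5]
width: 0.45
grip_force: 62.2
```

servo_tool(series=[[0,0,-0.004,0,0,0,0.8],[0,0,-0.004,0,0,0,0.8],[0,0,-0.004,0,0,0,0.8]])

```text
time: 12.25
tool_pos: [0.5075, 0.2786, 0.0905]
tcp_rot: [2.094, 2.342, 0.001]
wrist_force: [-2.6, -1.4, 2.3]
width: 0.451
grip_force: 62.6
```

Contact with the pin at the expected height, about 6 N of press. Turning negative slowly.

servo_tool(series=[[0,0,0.001,0,0,-0.004,0.8],[0,0,0.001,0,0,-0.008,0.8],[0,0,0.001,0,0,-0.012,0.8],[0,0,0.001,0,0,-0.016,0.8],[0,0,0.001,0,0,-0.02,0.8],[0,0,0.001,0,0,-0.02,0.8]])

```text
time: 12.85
tool_pos: [0.5071, 0.2784, 0.0893]
tcp_rot: [-2.167, -2.275, 0.001]
wrist_force: [0.3, 1.1, -5.7]
width: 0.449
grip_force: 61.8
```

servo_tool(series=[[0,0,0,0,0,-0.003,0.8],[0,0,0,0,0,-0.006,0.8],[0,0,0,0,0,-0.006,0.8]])

```text
time: 13.15
tool_pos: [0.5071, 0.2784, 0.0899]
tcp_rot: [2.188, 2.254, -0.001]
wrist_force: [0.8, -0.4, -5.2]
width: 0.444
grip_force: 61.8
```

servo_tool(series=[[0,0,0,0,0,-0.003,0.8],[0,0,0,0,0,-0.006,0.8],[0,0,0,0,0,-0.006,0.8]])

```text
time: 13.45
tool_pos: [0.507, 0.2785, 0.0901]
tcp_rot: [-2.209, -2.234, 0.0]
wrist_force: [1.0, 0.3, -4.9]
width: 0.449
grip_force: 61.7
```

The upward force disappeared, so a slot has reached the pin. Lowering in small steps.

servo_tool(series=[[0,0,-0.004,0,0,0,0.8],[0,0,-0.008,0,0,0,0.8],[0,0,-0.008,0,0,0,0.8]])

```text
time: 13.75
tool_pos: [0.507, 0.2786, 0.0889]
tcp_rot: [-2.209, -2.234, 0.0]
wrist_force: [-0.5, 0.6, -4.3]
width: 0.446
grip_force: 61.9
```

Run:
```python
from h import *
s=bot.read_state(); print(s["time"],s["tool_pos"],s["tcp_rot"],s["wrist_force"],s["torque"])
```

```text
13.75 [0.50700896 0.27859785 0.08888506] [-2.20859784e+00 -2.23391330e+00  2.41793312e-04] [-0.45981147  0.57391851 -4.33902066] [0.04823998 0.01024053 0.04013043]
```

servo_tool(series=[[0,0,-0.004,0,0,0,0.8],[0,0,-0.008,0,0,0,0.8],[0,0,-0.012,0,0,0,0.8],[0,0,-0.016,0,0,0,0.8],[0,0,-0.02,0,0,0,0.8],[0,0,-0.02,0,0,0,0.8]])

```text
time: 14.35
tool_pos: [0.507, 0.2786, 0.0858]
tcp_rot: [-2.209, -2.234, 0.0]
wrist_force: [-0.3, 0.9, -3.9]
width: 0.447
grip_force: 61.9
```

servo_tool(series=[[0,0,-0.003,0,0,0,0.8],[0,0,-0.006,0,0,0,0.8],[0,0,-0.006,0,0,0,0.8]])

```text
time: 14.65
tool_pos: [0.5071, 0.2786, 0.085]
tcp_rot: [-2.209, -2.234, 0.0]
wrist_force: [-1.3, 1.1, -3.6]
width: 0.444
grip_force: 61.9
```

servo_tool(series=[[0,0,-0.003,0,0,0,0.8],[0,0,-0.003,0,0,0,0.8],[0,0,-0.003,0,0,0,0.8]])

```text
time: 14.95
tool_pos: [0.5071, 0.2786, 0.0846]
tcp_rot: [-2.209, -2.234, 0.0]
wrist_force: [-0.7, 2.1, -3.8]
width: 0.45
grip_force: 61.9
```

servo_tool(series=[[0,0,-0.003,0,0,0,0.8],[0,0,-0.003,0,0,0,0.8],[0,0,-0.003,0,0,0,0.8]])

```text
time: 15.25
tool_pos: [0.5072, 0.2787, 0.0844]
tcp_rot: [-2.209, -2.234, -0.0]
wrist_force: [-2.4, 1.1, -0.4]
width: 0.448
grip_force: 62.1
```

servo_tool(series=[[0,0,-0.002,0,0,0,0.8],[0,0,-0.002,0,0,0,0.8],[0,0,-0.002,0,0,0,0.8]])

```text
time: 15.55
tool_pos: [0.5072, 0.2787, 0.0844]
tcp_rot: [-2.209, -2.234, -0.0]
wrist_force: [-4.3, 1.3, 4.1]
width: 0.446
grip_force: 62.5
```

Seated at 0.0844, 7 mm below the riding height as expected. Easing off, opening and lifting away.

servo_tool(series=[[0,0,0.002,0,0,0,0.8],[0,0,0.002,0,0,0,0.5],[0,0,0.002,0,0,0,0.35],[0,0,0.002,0,0,0,0.2],[0,0,0.002,0,0,0,0],[0,0,0.002,0,0,0,0],[0,0,0.002,0,0,0,0],[0,0,0.002,0,0,0,0]], newtons=20)

```text
time: 16.35
tool_pos: [0.5072, 0.2785, 0.0841]
tcp_rot: [2.209, 2.234, 0.0]
wrist_force: [0.4, -0.5, 0.4]
width: 1.001
grip_force: 0.0
```

servo_tool(series=[[0,0,0.05,0,0,0,0],[0,0,0.2,0,0,0,0],[0,0,0.4,0,0,0,0],[0,0,0.7,0,0,0,0],[0,0,1.0,0,0,0,0],[0,0,1.0,0,0,0,0]])

```text
time: 16.95
tool_pos: [0.5115, 0.2808, 0.2435]
tcp_rot: [2.205, 2.231, 0.022]
wrist_force: [0.4, 0.6, 1.3]
width: 1.005
grip_force: 0.0
```

servo_tool(series=[[0,-0.2,0.1,0,0,0,0],[0,-0.5,0.2,0,0,0,0],[0,-0.7,0.3,0,0,0,0],[0,-0.7,0.3,0,0,0,0],[0,-0.7,0.3,0,0,0,0]])

```text
time: 17.45
tool_pos: [0.5074, 0.1733, 0.2798]
tcp_rot: [2.21, 2.232, 0.003]
wrist_force: [-0.8, 0.3, 0.0]
width: 1.004
grip_force: 0.0
```

Run:
```python
from h import *
s=bot.read_state(); print(s["time"],s["tool_pos"],s["wrist_force"],s["width"])
for n in ["wrist","scene"]:
    save(n,n+"5")
    for k,zz in [("lap_top",.12),("lap",.062),("spindle_tip",.128)]:
        for r in bot.mark_of(k,n)[:2]:
            v,u=r["at"][0]*400,r["at"][1]*640
            print(n,k,round(r["score"],2),round(u),round(v),ray(n,u,v,zz).round(4))
a=cv2.imread("pics/scene5.png")[190:330,140:340];b=cv2.imread("pics/wrist5.png")[:200,250:530]
cv2.imwrite("pics/c5.png",np.vstack([cv2.resize(a,(420,294)),cv2.resize(b,(420,300))]))
```

```text
17.45 [0.50742044 0.17329857 0.2798037 ] [-0.77302697  0.2546134   0.03345371] 1.0043710299884538
wrist lap_top 0.94 327 50 [0.5078 0.2784 0.12  ]
wrist lap 0.62 322 55 [0.5033 0.2788 0.062 ]
wrist spindle_tip 0.73 324 48 [0.5052 0.2794 0.128 ]
scene lap_top 0.56 441 182 [ 0.4679 -0.328   0.12  ]
scene lap 0.76 437 198 [ 0.4636 -0.3262  0.062 ]
scene lap 0.6 221 273 [0.5125 0.2765 0.062 ]
scene spindle_tip 0.92 218 257 [0.512  0.2745 0.128 ]
```

View pics/c5.png

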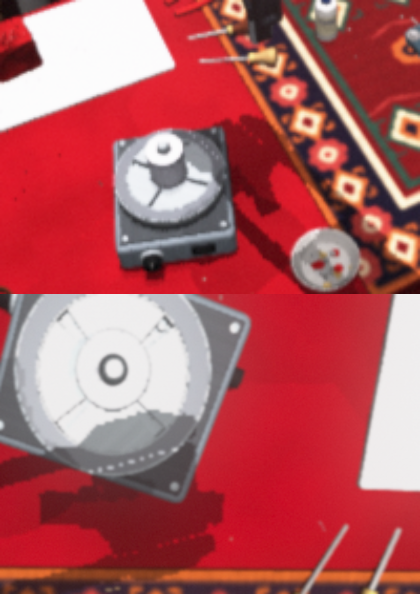

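The lap sits flat on the hone, with the spindle tip out of the hub at its centre and the pin visible in a slot (upper right in the lower picture). The gravers and bottle are untouched.

```bash
python3 -c "
from workcell import bot
print(bot.finish_job())"
```

```text
the job is handed in; nothing more can be done
None
```

The steel lap is fully home on the hone with the drive pin in one of its slots; I let go of it, left the gravers and glue bottle where they were, and handed in the job about 18 s into the 72 s limit.

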